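# Press the side panel of a miniature tallboy home in the hand squeezer

### The arm

A 7-joint arm with a two-finger parallel gripper is mounted at the origin on the work surface. World frame = base frame: x ahead of the robot, y to its left, z up, the work surface at z = 0. Lengths are in m, angles in rad, forces in N, time in s.
With the tool pointing down it reaches from about 0.425 to 0.875 m from the base axis. Payload 4.7 kg.
Tool frame: the origin (TCP) lies at the very end of the fingers, on their centre line; the grasp point (between the pads) lies 19 mm behind it; z points along the fingers, y is the line along which they close (so a half turn about z gives the same grasp; the last joint's range is limited). The gripper opens to 87 mm and grips with 3 to 60 N. Pads are 19 mm wide; open, the fingers measure 117 mm over their backs; the gripper's body (75 mm by 190 mm) begins 51 mm behind the grasp point.
Start: joints at [0.014, 0.321, -0.07, 1.45, 0.023, 1.371, -0.057], TCP at [0.65, -0, 0.191] pointing down, gripper open.
Joint ranges: [-2.86, 2.86], [-0.3, 2.09], [-1.38, 1.24], [0.06, 2.45], [-1.56, 4.7], [0.09, 2.05], [-2.69, 2.69]. Speed limits (rad/s): [2.57, 2.57, 3.14, 3.14, 3.14, 3.14, 3.14].

### API

Orientations are given as [roll, pitch, yaw] about the fixed x, y, z axes, in that order (R = Rz(yaw) Ry(pitch) Rx(roll)).
In Python, from rig import read_state, grab_frame, camera_model, job_done gives the robot as it stands.
- The arm moves only by the shell command python3 -m inch 'ROWS' [FORCE]. ROWS is text: rows parted by semicolons, each of 5 numbers parted by spaces: the opening, from -1 (shut) to 1 (fully open), so that 0 is half open, then the shift along the tool's x, y, z in units of 100 cm (1.0 is 100 cm), then the turn about the tool's z in units of pi rad (1.0 is pi rad). A call has 1 to 10 rows; each row is the pose to reach, as a shift and turn from the pose commanded when the call began, along the tool's axes at that moment, turning the shorter way round; what a row does not reach only later rows make up. A row lasts 1/10 s, in which the tool goes at most 50 mm and 8.59 degrees, less where a joint would pass 70% of its speed; a pose out of reach is approached as far as the arm can. A call with a number of a shift or a turn outside -1 to 1 is refused whole. A call with a gripper value outside its range is refused whole. The fingers move at their own pace and stop on an object; FORCE is the grip in N (left out, the last holds). Time passes only in rows, so rows that repeat a pose let the fingers close. It gives the time, the measured TCP pose, the force, the opening and the grip force at its end, in the units of the state.
- read_state(): the state, without advancing time (a new reading comes with each control period).
- grab_frame(name): name is "scene" or "side" or "wrist"; returns the picture (420x560x3 uint8, blue, green, red); there is no depth.
- camera_model(name): a dict with "vertical_fov" (degrees; the focal length in pixels is half the picture's height over the tangent of half this angle, whatever the lens; pixels are square), "cx", "cy" (the principal point, pixels), "R" (3x3) and "t" (3): a world point X has camera coordinates R X + t. Camera axes: x right, y down, z forward; pixel columns grow to the right and rows downward; lengths in m; the calibration is good to about 2 mm. A picture is of the moment at which its call begins: read the wrist's pose just before it. camera_model takes no time and is no camera call; for the wrist camera it gives the pose at the moment of the call.
- job_done(): hands the job in; it is judged then, once.
The state is a dict: "t": time; "joint_positions": joint angles; "qvel": joint speeds; "joint_torque": joint torques, N m; "position": TCP position; "eef_rot": TCP orientation; "ft_force": force on the tool from outside, world axes, zero at the start; "moment": the same for the moment, N m; "opening": finger opening in m; "finger_force": force on a finger pad.
Only numpy, scipy, OpenCV 4.12 (cv2) and the standard library are available. Lean on these libraries where they do the work, as an engineer would, in place of code of your own. Each camera call takes 0.05 s, during which the arm holds its last target. There are 200 camera calls.

### The job

On this model-maker's bench one miniature chest of drawers still has its side panel standing off on its pegs. Stand it upright on the bed of the hand squeezer, between the two arms and with the loose panel facing one of them, without pushing the panel in beforehand. Then close the squeezer's two handles until the resistance peaks and the panel snaps fully home, and let the handles spring open again, leaving the chest standing on the bed.

Things in the scene. Friction and masses are not known exactly. Their poses are not given: they have to be found in the camera images.
- chest: Unfinished miniature chest of drawers, a solid pale-wood block 34 deep (x), 85 high, 85 g; alone shows a slot down one side. The finished chest has none; the wardrobe is darker, wider. Origin: underside, z up. Body y -20.5 to 13.5, slot 7, panel y 20.5 to 27.5; middle of width y 3.5. Grip its x faces (drawers +x, plain -x) at y -3.5, 70 up, 15 N; pinched across y the panel goes in.
- side_panel (a joint): Travel of the chest's loose side panel (7 thick, on four dark pegs) towards the body, in m: 0 as found, 0.007 fully home. It resists with up to about 12 N at first, yields past about half way, then snaps home and stays. The chest is then 41 wide instead of 48 (y -20.5 to 20.5).
- squeezer: Hand squeezer like a flat big nutcracker, screwed down: wood base 190 x 100, two bowed steel arms, dark wood handles to -x, pivot at x 120 (top z 64). Origin: bench level under the cork-faced bed; bed z 12. Arms z 35 to 55; at x = 0 their rubber pads are 64 apart in y, 28 long. The chest's width goes along y, either way round, its middle at x 0, y 0; keep fingers above z 55.
- grip (a point): Middle between the two handles, axes as the squeezer's (90 mm to -x of its bed, 45 mm above the bench). Here, from above, put one finger outside each handle and close along y. Handles 66 wide outside when open, about 26 (+-2) when the panel is home; each 80 long in x (40 either way), 8 thick, 22 high, bare bench below.
- handle (a joint): Angle of the left (+y) arm, in rad; the right arm is geared to it and moves alike. 0 open (a spring, 1 to 2 N at the handles, holds it there), about 0.06 when both pads touch the chest, 0.09 to 0.1 when the panel is home, stop at 0.11. The peak takes about 8 N on each handle, then it gives; a grip of 20 to 30 N does it.
Not all that is in view belongs to the job. What is shaped like the chest but orange or turquoise is not meant.

How it is judged:
On the way, in this order (a step that is already met when the one before it is completed fails the run):
1. the chest stands upright on the open squeezer's bed between the arms, its panel still standing off (x of chest in the frame of squeezer between -0.02 and 0.02 m and y of chest in the frame of squeezer between -0.02 and 0.02 m and z of chest in the frame of squeezer between 0.009 and 0.016 m and angle between the y axis of chest and the y axis of squeezer, either way round below 0.26 rad and angle between chest's own z axis and vertical below 0.1 rad and value of joint side_panel below 0.003 m and value of joint handle below 0.03 rad), for 0.2 s.
2. the squeezer's arms have closed up to the chest while its panel still stands off (x of chest in the frame of squeezer between -0.02 and 0.02 m and y of chest in the frame of squeezer between -0.02 and 0.02 m and z of chest in the frame of squeezer between 0.009 and 0.016 m and angle between the y axis of chest and the y axis of squeezer, either way round below 0.26 rad and angle between chest's own z axis and vertical below 0.1 rad and value of joint side_panel below 0.005 m and value of joint handle above 0.05 rad).
3. the panel is home, with the squeezer closed on the chest (x of chest in the frame of squeezer between -0.02 and 0.02 m and y of chest in the frame of squeezer between -0.02 and 0.02 m and z of chest in the frame of squeezer between 0.009 and 0.016 m and angle between the y axis of chest and the y axis of squeezer, either way round below 0.26 rad and angle between chest's own z axis and vertical below 0.1 rad and value of joint side_panel above 0.006 m and value of joint handle above 0.08 rad), for 0.1 s.
At the end, for the whole second after the job is handed in: The chest stands at rest and upright (within 6 degrees) on the squeezer's bed, its origin within 20 mm of the bed's middle along x and along y and turned less than 15 degrees from it; its panel is home (travel above 6 of 7 mm) and the handles have sprung open again (below 0.02 rad) (x of chest in the frame of squeezer between -0.02 and 0.02 m and y of chest in the frame of squeezer between -0.02 and 0.02 m and z of chest in the frame of squeezer between 0.009 and 0.016 m and angle between the y axis of chest and the y axis of squeezer, either way round below 0.26 rad and angle between chest's own z axis and vertical below 0.1 rad and value of joint side_panel above 0.006 m and value of joint handle below 0.02 rad and linear speed of chest below 0.02 m/s); the robot touches nothing.
It also fails if it takes over 51 s, if anything falls off the work surface, if the arm or the gripper's body presses on something with over 40 N, if the wrist force passes 120 N, or if a joint passes its speed limit or range.

## Working session

There is one attempt and no reset: what is moved stays moved. The work goes in short steps, Python scripts to look and compute and a shell command to move; the robot and the scene stay as the last step left them, time stands still between calls to the robot, and variables do not carry over. Pictures are saved under pics/ and viewed, at most 10 in all, crops included, and the job is handed in when it is done.

```bash
mkdir -p pics; cat > h.py <<'E'
import numpy as np, cv2
from rig import *
def ray(name,u,v,z,cm=None):
    c=cm or camera_model(name);R=np.array(c["R"]);t=np.array(c["t"])
    f=210/np.tan(np.radians(c["vertical_fov"])/2)
    o=-R.T@t;d=R.T@np.array([(u-c["cx"])/f,(v-c["cy"])/f,1]);return o+d*(z-o[2])/d[2]
def proj(name,X):
    c=camera_model(name);R=np.array(c["R"]);t=np.array(c["t"])
    f=210/np.tan(np.radians(c["vertical_fov"])/2);p=R@np.array(X)+t
    return f*p[0]/p[2]+c["cx"],f*p[1]/p[2]+c["cy"]
E
python3 - <<'E'
from h import *
for n in("scene","side","wrist"):
    cv2.imwrite(f"pics/{n}0.png",grab_frame(n)); c=camera_model(n);R=np.array(c["R"]);print(n,c["vertical_fov"],c["cx"],c["cy"],-R.T@c["t"],R[2])
s=read_state();print(s["position"],s["eef_rot"],s["t"],s["opening"])
E
```

```text
scene 49.42570035394961 277.30694409853476 202.21149815271883 [ 1.07115903 -0.23154219  0.8944793 ] [-0.56789184  0.16476967 -0.80644269]
side 47.813830356544486 275.97522132140324 201.52204685120947 [0.42454801 0.69091488 0.6254415 ] [ 0.07050433 -0.80131425 -0.59407458]
wrist 59.37594843257351 277.1420993808303 204.47062867079512 [0.64930876 0.070476   0.38451433] [-0.00162752 -0.26125033 -0.96526971]
[ 6.49525570e-01 -8.42644747e-05  1.90207630e-01] [-3.14010868e+00  9.27948812e-05  1.57078044e+00] 0.15 0.08727865217666841
```

View pics/scene0.png

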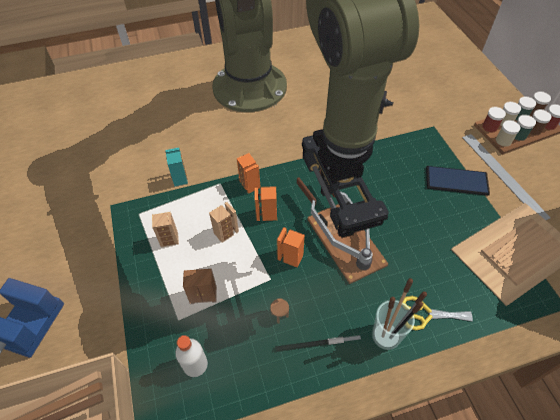

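View pics/side0.png

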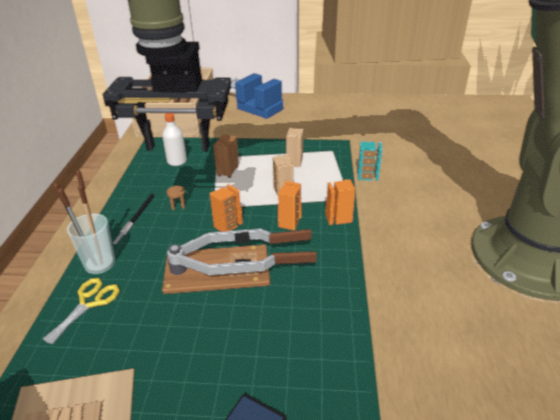

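View pics/wrist0.png

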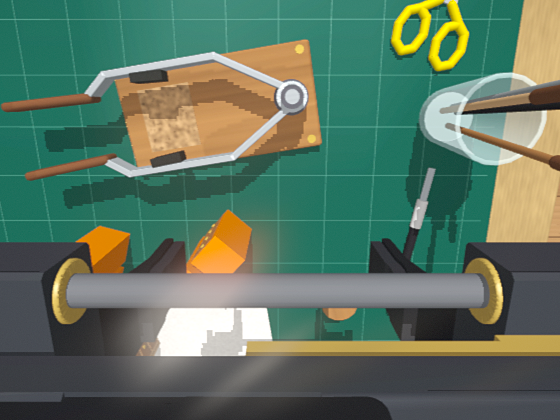

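Scene: pale blocks on the white sheet at about (165,228) and (222,222), the latter seemingly with a slot, and the wardrobe at (200,285). In the wrist view, the squeezer's pivot is at (291,97), pads at (149,76)/(168,158), and handles on the left.

```bash
python3 - <<'E'
from h import *
a=cv2.imread("pics/scene0.png")[180:310,130:310];a=cv2.resize(a,None,fx=4,fy=4,interpolation=cv2.INTER_CUBIC)[:520,:720]
cv2.imwrite("pics/c0.png",a)
P=ray("wrist",291,97,.064);p1=ray("wrist",149,76,.055);p2=ray("wrist",168,158,.055)
m=(p1+p2)/2;print("pivot",P,"pads",p1,p2,np.linalg.norm(p1-p2),"yaw",np.degrees(np.arctan2(*(P-m)[1::-1])),np.linalg.norm((P-m)[:2]))
for u,v in((305,40),(322,147)):print(ray("wrist",u,v,.0))
E
```

```text
pivot [0.66036563 0.07674505 0.064     ] pads [0.54020565 0.09403481 0.055     ] [0.55090643 0.02443515 0.055     ] 0.0704174694804902 yaw 8.671586985696743 0.11613718330032892
[0.67557146 0.13079275 0.        ]
[0.69521051 0.02818416 0.        ]
```

View pics/c0.png

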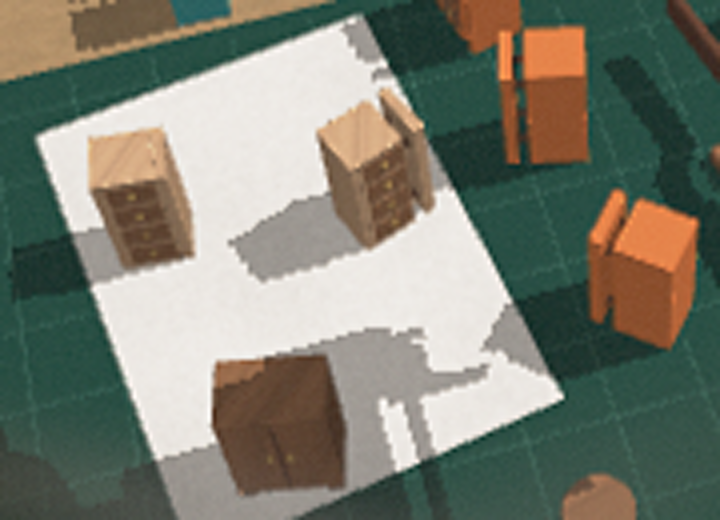

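The unfinished chest (slot on its right, +y side; drawers towards +x) is at crop (368,150), with body top corners at about (318,133), (347,167), (412,138), (370,105). The pale one on the left is finished.

```bash
python3 - <<'E'
from h import *
for u,v in((318,133),(347,167),(412,138),(370,105),(382,92),(425,128)):print((u,v),ray("scene",u/4+130,v/4+180,.085))
E
python3 -m inch '1 -0.04 -0.02 -0.04 0;1 -0.08 -0.02 -0.07 0;1 -0.13 -0.03 -0.07 0;1 -0.17 -0.03 -0.07 0;1 -0.2 -0.03 -0.07 0;1 -0.22 -0.03 -0.07 0;1 -0.22 -0.03 -0.07 0;1 -0.22 -0.03 -0.07 0'
python3 - <<'E'
from h import *
cv2.imwrite("pics/w1.png",grab_frame("wrist"))
import json;c=camera_model("wrist");json.dump({k:np.array(v).tolist() for k,v in c.items() if k in("vertical_fov","cx","cy","R","t")},open("c1.json","w"))
E
```

```text
(318, 133) [ 0.48432906 -0.21482731  0.085     ]
(347, 167) [ 0.51082682 -0.20475645  0.085     ]
(412, 138) [ 0.50316706 -0.16706328  0.085     ]
(370, 105) [ 0.47474153 -0.18366827  0.085     ]
(382, 92) [ 0.46816446 -0.17534679  0.085     ]
(425, 128) [ 0.4989196  -0.15874256  0.085     ]
t: 0.95
position: [0.62, -0.219, 0.2606]
eef_rot: [-3.141, -0.001, 1.571]
ft_force: [-0.0, 0.2, -0.2]
opening: 0.0869
finger_force: 0.0
```

View pics/w1.png

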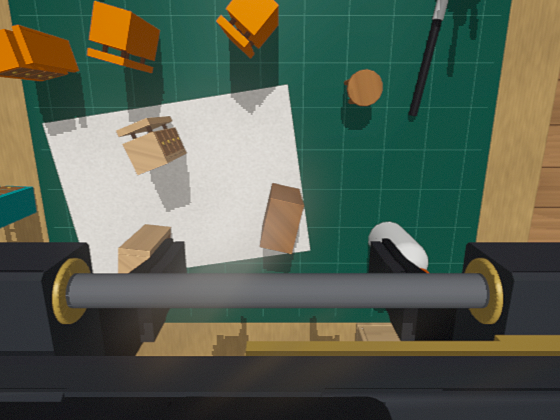

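Wrist view: the chest's body top has corners at about (123,147), (160,133)*, (185,152)?, (136,174), panel strip from (117,133) to (170,120). I'll measure that and get a close-up.

```bash
cat >> h.py <<'E'
def cam0():
    c=dict(camera_model("wrist"));R=np.array(c["R"]);c["t"]=-R@np.array([0.64930876,0.070476,0.38451433]);return c
E
python3 - <<'E'
from h import *
for u,v in((123,147),(160,133),(173,162),(136,174),(117,133),(168,118)):print((u,v),ray("wrist",u,v,.085))
c=cam0()
print("sq")
for u,v in((2,106),(100,96),(27,176),(114,157)):print((u,v),ray("wrist",u,v,.056,c))
a=cv2.imread("pics/w1.png")[100:190,100:200];b=cv2.imread("pics/wrist0.png")[30:190,:330]
a=cv2.resize(a,(300,270),interpolation=cv2.INTER_CUBIC);b=cv2.resize(b,(660,320),interpolation=cv2.INTER_CUBIC)
o=np.zeros((590,660,3),np.uint8);o[:270,:300]=a;o[270:]=b;cv2.imwrite("pics/c1.png",o)
E
```

```text
(123, 147) [ 0.46571265 -0.18799819  0.085     ]
(160, 133) [ 0.50378911 -0.17416244  0.085     ]
(173, 162) [ 0.5145886  -0.20295447  0.085     ]
(136, 174) [ 0.47603324 -0.21530015  0.085     ]
(117, 133) [ 0.46124625 -0.17424266  0.085     ]
(168, 118) [ 0.51278873 -0.15969267  0.085     ]
sq
(2, 106) [0.41205987 0.06957023 0.056     ]
(100, 96) [0.49755147 0.07799807 0.056     ]
(27, 176) [0.42293227 0.00839219 0.056     ]
(114, 157) [0.50362378 0.02575484 0.056     ]
```

View pics/c1.png

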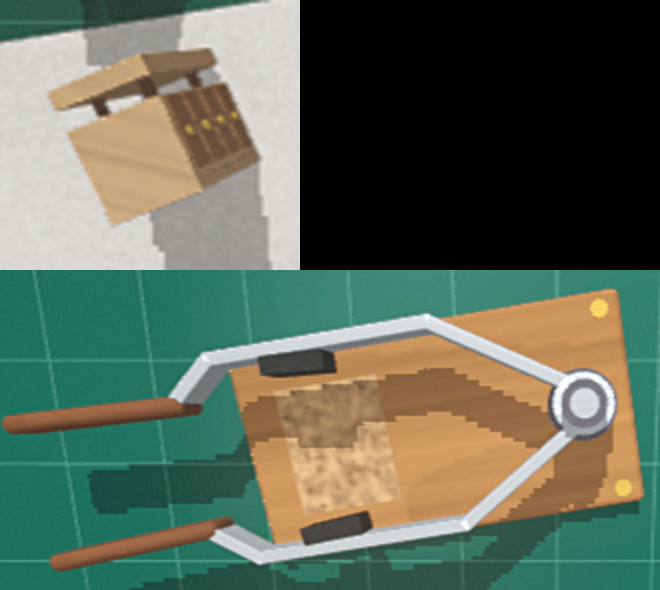

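Crop shows the chest's body top corners (68,132), (158,94), (203,190), (110,225) (×3), and the cork bed corners (275,393), (378,378), (400,495), (305,513) (×2).

```bash
python3 - <<'E'
from h import *
def y(d):return np.degrees(np.arctan2(d[1],d[0]))
A,B,C,D=[ray("wrist",u/3+100,v/3+100,.085) for u,v in((68,132),(158,94),(203,190),(110,225))]
print("body c",(A+B+C+D)/4,"AB",y(B-A),"DC",y(C-D),"DA",y(A-D)-90,"CB",y(B-C)-90,[np.linalg.norm(e) for e in(B-A,C-D,A-D,B-C)])
c=cam0();q=lambda u,v,z:ray("wrist",u/2,(v-270)/2+30,z,c)
K=[q(*p,.012) for p in((275,393),(378,378),(400,495),(305,513))]
print("bed",sum(K)/4,[np.linalg.norm(K[i]-K[i-1]) for i in range(4)],y(K[1]-K[0]),y(K[2]-K[3]),y(K[0]-K[3])-90,y(K[1]-K[2])-90)
L=[q(*p,.012) for p in((618,290),(643,495),(230,368),(275,545))]
print("base",sum(L)/4,y(L[0]-L[2]),y(L[1]-L[3]),y(L[0]-L[1])-90,y(L[2]-L[3])-90,np.linalg.norm(L[0]-L[2]))
# pad inner top edge mids, z .055 top of pads
h=[q(*p,.056) for p in((3,420),(200,404),(52,565),(232,522))];print("handle",sum(h)/4,h)
p=[q(*p,.055) for p in((260,357),(335,351),(302,525),(370,513))];print("pads",sum(p)/4)
s=read_state();print(s["position"])
E
```

```text
body c [ 0.48702121 -0.19455765  0.085     ] AB 21.93015442805224 DC 20.29151761505523 DA 19.220439292442208 CB 21.370362028954148 [np.float64(0.03339168251093032), np.float64(0.03463994679242769), np.float64(0.033153045625075706), np.float64(0.03410815807599302)]
bed [0.543455   0.05834186 0.012     ] [np.float64(0.05864138276574234), np.float64(0.050736053414907674), np.float64(0.0563011311744513), np.float64(0.04921851398866592)] 7.929894481318416 10.6340550328128 9.36040770664512 7.819589938440544
base [0.59323406 0.06702519 0.012     ] 10.675421352482195 7.807150804239122 8.881160748067359 8.846859661984482 0.18856217458013252
handle [0.45913356 0.04531014 0.056     ] [array([0.41178899, 0.07040176, 0.056     ]), array([0.49745037, 0.07717603, 0.056     ]), array([0.42178556, 0.00701147, 0.056     ]), array([0.50550933, 0.0266513 , 0.056     ])]
pads [0.54616607 0.06274837 0.055     ]
[ 0.62036639 -0.21782868  0.26079702]
```

```bash
python3 -m inch '1 0.01 -0.04 0 -0.04;1 0.02 -0.08 0.02 -0.08;1 0.025 -0.12 0.05 -0.115;1 0.0255 -0.133 0.09 -0.115;1 0.0255 -0.133 0.11 -0.115;1 0.0255 -0.133 0.12 -0.115;1 0.0255 -0.133 0.12 -0.115;1 0.0255 -0.133 0.12 -0.115'
python3 - <<'E'
from h import *
a=grab_frame("side");w=grab_frame("wrist")
s=read_state();print(s["position"],s["eef_rot"])
o=np.hstack([cv2.resize(a[90:240,180:380],(400,300)),cv2.resize(w,(400,300))]);cv2.imwrite("pics/d.png",o)
E
```

```text
t: 1.8
position: [0.4884, -0.1939, 0.1422]
eef_rot: [3.14, 0.001, 1.934]
ft_force: [0.3, 0.2, 0.1]
opening: 0.0869
finger_force: 0.0
[ 0.48851837 -0.19451873  0.14257132] [3.13953294e+00 1.65668275e-03 1.93289577e+00]
```

View pics/d.png

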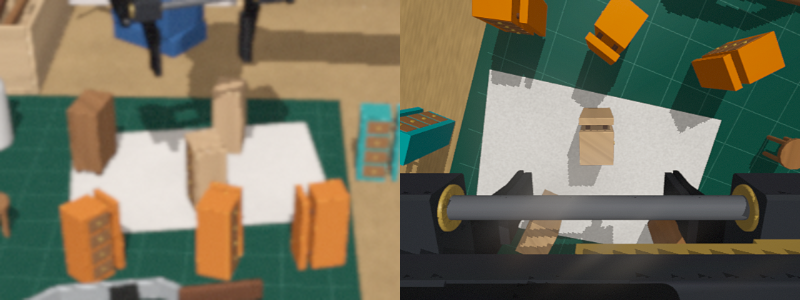

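The chest sits square and centred between the fingers in the wrist half (body top about (597,150)). Cross-check by ray, then descend and grip.

```bash
python3 - <<'E'
from h import *
w=grab_frame("wrist")
P=[ray("wrist",(u-400)*1.4,v*1.4,.085) for u,v in((581,136),(614,136),(614,165),(580,165))]
print(sum(P)/4,P)
s=read_state();print(s["position"])
E
python3 -m inch '1 0 0 0.02 0;1 0 0 0.04 0;1 0 0 0.06 0;1 0 0 0.075 0;1 0 0 0.085 0;1 0 0 0.09 0;1 0 0 0.09 0;1 0 0 0.09 0'
```

```text
[ 0.48783448 -0.19721325  0.085     ] [array([ 0.46761721, -0.18877992,  0.085     ]), array([ 0.49789865, -0.17733723,  0.085     ]), array([ 0.50898863, -0.20529565,  0.085     ]), array([ 0.47683345, -0.21744019,  0.085     ])]
[ 0.48834607 -0.19459885  0.14246309]
t: 2.75
position: [0.4877, -0.1948, 0.0518]
eef_rot: [3.141, 0.001, 1.932]
ft_force: [0.3, 0.3, 1.1]
opening: 0.0868
finger_force: 0.0
```

```bash
python3 -m inch '-0.3 0 0 0 0;-0.3 0 0 0 0;-0.3 0 0 0 0;-0.3 0 0 0 0;-0.3 0 0 0 0;-0.3 0 0 0 0;-0.3 0 0 0 0;-0.3 0 0 0 0;-0.3 0 0 0 0;-0.3 0 0 0 0' 15; python3 -m inch '-0.3 0 0 -0.01 0;-0.3 0 0 -0.03 0;-0.3 0 0 -0.06 0;-0.3 0 0 -0.09 0;-0.3 0 0 -0.12 0;-0.3 0 0 -0.13 0;-0.3 0 0 -0.13 0;-0.3 0 0 -0.13 0'
python3 - <<'E'
from h import *
s=read_state();T=s["position"];print(T,s["eef_rot"])
import scipy.spatial.transform as t
M=t.Rotation.from_euler("xyz",s["eef_rot"]).as_matrix();print(M.T@(np.array([.5441,.0516,.1805])-T))
w=grab_frame("wrist");a=grab_frame("side")
cv2.imwrite("pics/e.png",np.hstack([cv2.resize(a,(400,300)),cv2.resize(w,(400,300))]))
E
```

```text
t: 3.75
position: [0.487, -0.1945, 0.0511]
eef_rot: [3.142, 0.0, 1.932]
ft_force: [-0.2, 0.0, -0.8]
opening: 0.0331
finger_force: 15.0
t: 4.55
position: [0.4862, -0.1942, 0.1798]
eef_rot: [-3.14, -0.001, 1.932]
ft_force: [-0.7, 0.4, -2.2]
opening: 0.0335
finger_force: 15.0
[ 0.48624072 -0.19424898  0.17978625] [-3.14015871e+00 -1.16722752e-03  1.93212287e+00]
[ 0.20952074  0.14103382 -0.00067143]
```

View pics/e.png

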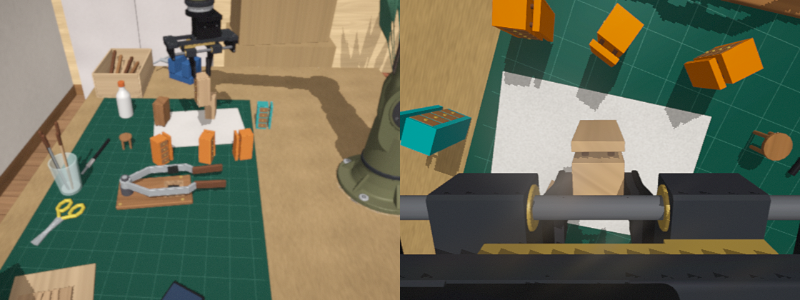

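Chest is held upright, panel still off. Carry it over the squeezer.

```bash
python3 - <<'E'
from h import *
import scipy.spatial.transform as t
s=read_state();T=np.array(s["position"]);M=t.Rotation.from_euler("xyz",s["eef_rot"]).as_matrix()
w=cv2.resize(cv2.imread("pics/e.png")[:,400:],(560,420))
for x in(.017,.024,.031):print(x,proj("wrist",T+M@[x,-.017,-.034]),proj("wrist",T+M@[x,.017,-.034]))
g=grab_frame("wrist").astype(int).sum(2);print([(v,int(g[v,270:290].mean())) for v in range(160,240,3)])
E
python3 -m inch '-0.3 0.02 0.015 0 0;-0.3 0.05 0.035 0 0.02;-0.3 0.085 0.056 0 0.04;-0.3 0.12 0.08 0 0.065;-0.3 0.15 0.1 0 0.065;-0.3 0.18 0.12 0 0.065;-0.3 0.2 0.134 0 0.065;-0.3 0.2095 0.141 0 0.065;-0.3 0.2095 0.141 0 0.065;-0.3 0.2095 0.141 0 0.065'
python3 - <<'E'
from h import *
s=read_state();T=s["position"];print(T,s["eef_rot"])
w=grab_frame("wrist");a=grab_frame("scene")
cv2.imwrite("pics/f.png",np.hstack([cv2.resize(a[130:340,250:460],(400,400)),cv2.resize(w,(400,300))[:, :] if 0 else np.vstack([cv2.resize(w,(400,300)),np.zeros((100,400,3),np.uint8)])]))
E
```

```text
0.017 (np.float64(241.65646683541902), np.float64(226.3864652684846)) (np.float64(315.8762766767407), np.float64(226.38297272087746))
0.024 (np.float64(241.26455797910265), np.float64(211.71491870248735)) (np.float64(316.2967991388988), np.float64(211.7096899672031))
0.031 (np.float64(240.8639747973118), np.float64(196.71863905614308)) (np.float64(316.72663033567164), np.float64(196.7115977030342))
[(160, 637), (163, 636), (166, 645), (169, 382), (172, 395), (175, 396), (178, 398), (181, 399), (184, 401), (187, 402), (190, 403), (193, 404), (196, 399), (199, 489), (202, 484), (205, 483), (208, 480), (211, 483), (214, 330), (217, 335), (220, 349), (223, 419), (226, 409), (229, 490), (232, 487), (235, 489), (238, 492)]
t: 5.7
position: [0.5445, 0.0495, 0.1804]
eef_rot: [-3.14, 0.001, 1.726]
ft_force: [-0.3, -0.1, -1.0]
opening: 0.0338
finger_force: 15.0
[0.54448184 0.04945284 0.18041702] [-3.14011885e+00  1.09484058e-03  1.72642061e+00]
```

View pics/f.png

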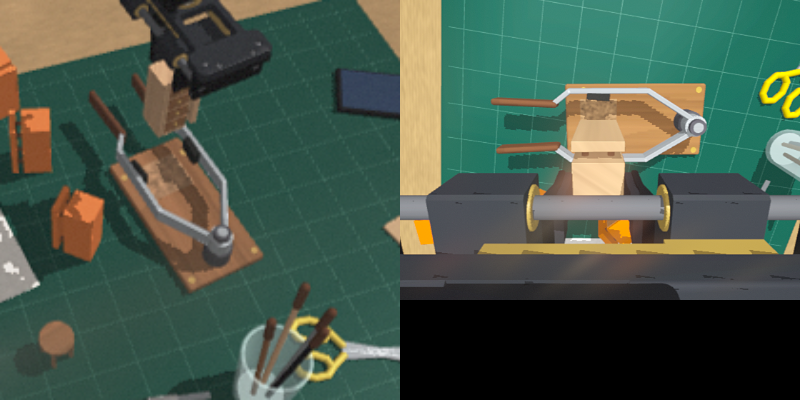

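Chest hovers over the bed; the wrist half shows pivot at (697,127) and the upper handle (492–557, ~101). Refine bed position from this.

```bash
python3 - <<'E'
from h import *
s=read_state();print(s["position"])
w=grab_frame("wrist");hsv=cv2.cvtColor(w,cv2.COLOR_BGR2HSV)
g=lambda u,v,z:ray("wrist",(u-400)*1.4,v*1.4,z)
P=g(697,127,.064);print("pivot",P,"bed",P-.12*np.array([np.cos(.157),np.sin(.157),0]))
print("base corners",g(705,85,.012),g(702,153,.012),g(567,84,.012))
# brass screws
m=cv2.inRange(hsv,(20,120,150),(35,255,255));m[:, :250]=0;m[230:]=0;m[:,450:]=0
n,_,st,ce=cv2.connectedComponentsWithStats(m)
for i in range(1,n):
    if st[i,4]>8:print("screw",st[i,4],ce[i],ray("wrist",*ce[i],.012))
# handles brown
m=cv2.inRange(hsv,(0,90,40),(14,255,200));m[:, 230:]=0;m[240:]=0
n,_,st,ce=cv2.connectedComponentsWithStats(m)
for i in range(1,n):
    if st[i,4]>150:print("handle",st[i],ce[i],ray("wrist",*ce[i],.05))
# dark pad
m=cv2.inRange(hsv,(0,0,0),(180,120,75));m[170:]=0;m[:120]=0;m[:,:230]=0;m[:,340:]=0
n,_,st,ce=cv2.connectedComponentsWithStats(m)
for i in range(1,n):
    if st[i,4]>40:print("pad",st[i],ce[i],ray("wrist",*ce[i],.05))
E
```

```text
[0.54466194 0.04896852 0.18078236]
pivot [0.66007256 0.07721891 0.064     ] bed [0.54154846 0.05845621 0.064     ]
base corners [0.67748486 0.12776128 0.012     ] [0.69789758 0.03431611 0.012     ] [0.49385493 0.10059902 0.012     ]
screw 63 [417.55555556 124.42857143] [0.66980468 0.12140454 0.012     ]
screw 52 [409.5 208.5] [0.68287967 0.0381509  0.012     ]
handle [127 136  94  14 902] [172.66075388 142.71507761] [0.44774033 0.07306658 0.05      ]
handle [ 135  198   89   17 1021] [179.34476004 205.94417238] [0.45837586 0.01663263 0.05      ]
pad [262 131  31  10 233] [278.18454936 134.61802575] [0.5379216  0.09412641 0.05      ]
```

```bash
python3 -m inch '-0.3 0.004 -0.0007 0 0;-0.3 0.004 -0.0007 0 0;-0.3 0.004 -0.0007 0.02 0;-0.3 0.004 -0.0007 0.04 0;-0.3 0.004 -0.0007 0.055 0;-0.3 0.004 -0.0007 0.065 0;-0.3 0.004 -0.0007 0.07 0;-0.3 0.004 -0.0007 0.07 0;-0.3 0.004 -0.0007 0.07 0'
python3 - <<'E'
from h import *
s=read_state();print(s["position"],s["eef_rot"],s["ft_force"],s["opening"])
w=grab_frame("wrist");a=grab_frame("scene")
b=np.vstack([cv2.resize(w[60:300,60:460],(400,240)),np.zeros((160,400,3),np.uint8)])
cv2.imwrite("pics/g.png",np.hstack([cv2.resize(a[170:290,290:410],(400,400)),b]))
E
```

```text
t: 6.75
position: [0.5441, 0.0552, 0.1118]
eef_rot: [3.14, 0.0, 1.728]
ft_force: [0.1, -0.2, -1.2]
opening: 0.0333
finger_force: 15.0
[0.54410251 0.055208   0.11175349] [3.14040222e+00 1.07575591e-04 1.72789869e+00] [ 0.099536   -0.17147459 -1.20556983] 0.03325418305750626
```

View pics/g.png

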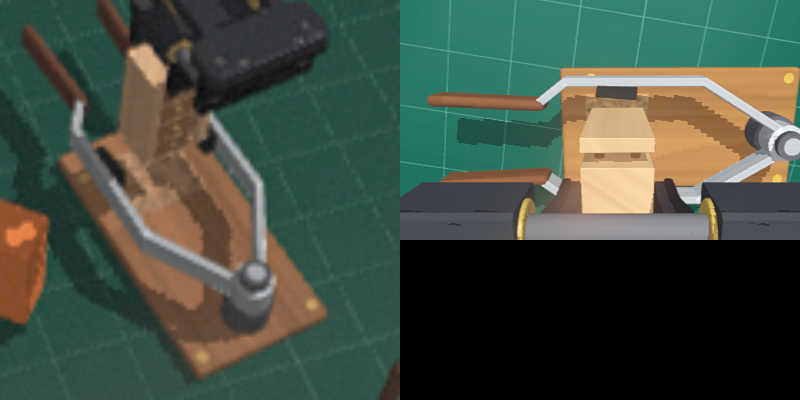

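```bash
python3 -m inch '-0.3 0 0 0 0;-0.3 0 0 0 0';python3 - <<'E'
from h import *
Q=[]
for i in range(4):
    w=grab_frame("wrist");Q.append(read_state()["position"])
print(np.round(Q,4).tolist(),np.mean(Q,0))
c=camera_model("wrist")
hsv=cv2.cvtColor(w,cv2.COLOR_BGR2HSV)
m=cv2.inRange(hsv,(20,120,150),(35,255,255));m[:, :250]=0;m[250:]=0;m[:,480:]=0
n,_,st,ce=cv2.connectedComponentsWithStats(m)
for i in range(1,n):
    if st[i,4]>8:print("screw",st[i,4],ce[i],ray("wrist",*ce[i],.012))
E
```

```text
t: 7.05
position: [0.5438, 0.0552, 0.1115]
eef_rot: [3.141, 0.0, 1.728]
ft_force: [0.4, 0.7, -2.0]
opening: 0.0333
finger_force: 15.0
[[0.5438, 0.0551, 0.1114], [0.5437, 0.0551, 0.1113], [0.5436, 0.0551, 0.1112], [0.5436, 0.0551, 0.1112]] [0.54366775 0.0551282  0.11127587]
screw 12 [252.16666667 134.41666667] [0.51604286 0.09953261 0.012     ]
screw 93 [449.23655914 137.72043011] [0.66953874 0.12121674 0.012     ]
screw 65 [437.43076923 238.07692308] [0.68288041 0.03841982 0.012     ]
```

```bash
python3 -m inch '-0.3 -0.002 0 0 0;-0.3 -0.002 0 0.012 0;-0.3 -0.002 0 0.024 0;-0.3 -0.002 0 0.034 0;-0.3 -0.002 0 0.04 0;-0.3 -0.002 0 0.044 0;-0.3 -0.002 0 0.046 0;-0.3 -0.002 0 0.047 0;-0.3 -0.002 0 0.048 0;-0.3 -0.002 0 0.048 0'
```

```text
t: 8.25
position: [0.5441, 0.0532, 0.0633]
eef_rot: [3.141, 0.0, 1.728]
ft_force: [-0.6, -0.4, -0.9]
opening: 0.0335
finger_force: 15.0
```

```bash
python3 -m inch '-0.3 0 0 0.0005 0;-0.3 0 0 0.001 0;-0.3 0 0 0.001 0;-0.3 0 0 0.001 0';python3 -m inch '-0.3 0 0 0.0005 0;-0.3 0 0 0.001 0;-0.3 0 0 0.001 0;-0.3 0 0 0.001 0'
```

```text
t: 8.65
position: [0.5444, 0.0531, 0.063]
eef_rot: [3.14, 0.0, 1.728]
ft_force: [-1.6, -0.9, 5.4]
opening: 0.0337
finger_force: 15.0
t: 9.05
position: [0.5446, 0.0531, 0.063]
eef_rot: [3.14, 0.0, 1.728]
ft_force: [-2.7, -1.0, 11.9]
opening: 0.0337
finger_force: 15.0
```

Seated. Relax, release, rise.

```bash
python3 -m inch '-0.3 0 0 -0.001 0;-0.3 0 0 -0.0015 0;0.2 0 0 -0.0015 0;0.6 0 0 -0.0015 0;1 0 0 -0.0015 0;1 0 0 -0.0015 0;1 0 0 -0.0015 0;1 0 0 -0.0015 0' ; python3 -m inch '1 0 0 -0.01 0;1 0 0 -0.03 0;1 0 0 -0.06 0;1 0 0 -0.09 0;1 0 0 -0.12 0;1 0 0 -0.13 0;1 0 0 -0.13 0'
python3 - <<'E'
from h import *
import scipy.spatial.transform as t
s=read_state();T=np.array(s["position"]);print(T,s["eef_rot"])
M=t.Rotation.from_euler("xyz",s["eef_rot"]).as_matrix();print(M.T@(np.array([.4535,.0445,.19])-T))
for n in("scene","wrist"):cv2.imwrite(f"pics/h{n}.png",grab_frame(n))
w=cv2.imread("pics/hwrist.png")
cv2.imwrite("pics/h.png",np.hstack([cv2.resize(cv2.imread("pics/hscene.png")[170:290,290:410],(400,400)),cv2.resize(w[60:300,100:340],(400,400))]))
E
```

```text
t: 9.85
position: [0.5438, 0.0532, 0.0624]
eef_rot: [-3.142, 0.0, 1.728]
ft_force: [0.9, -0.1, 0.2]
opening: 0.0732
finger_force: 0.0
t: 10.55
position: [0.5451, 0.0533, 0.1947]
eef_rot: [3.138, 0.0, 1.728]
ft_force: [0.9, 0.4, -1.2]
opening: 0.087
finger_force: 0.0
[0.54507018 0.0533085  0.19470916] [3.13753049e+00 3.76572333e-04 1.72781160e+00]
[ 0.00562054 -0.09183948  0.00433401]
```

View pics/h.png

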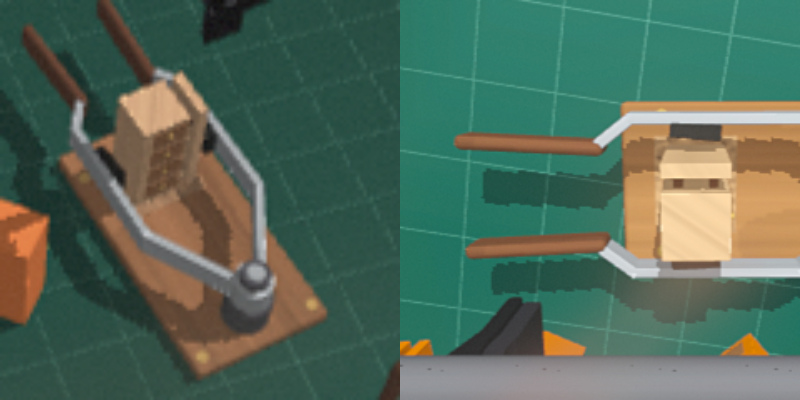

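Chest stands squarely on the bed between the pads, with panel off (slot visible at about (695,185)). Move over the handles and turn a quarter.

```bash
python3 -m inch '1 0.005 -0.02 0 0.04;1 0.0056 -0.04 0 0.08;1 0.0056 -0.06 0 0.12;1 0.0056 -0.08 0 0.16;1 0.0056 -0.092 0 0.2;1 0.0056 -0.092 0 0.24;1 0.0056 -0.092 0 0.28;1 0.0056 -0.092 0 0.32;1 0.0056 -0.092 0 0.36;1 0.0056 -0.092 0 0.4'; python3 -m inch '1 0 0 0 0.04;1 0 0 0 0.08;1 0 0 0 0.1;1 0 0 0 0.1;1 0 0 0 0.1'
python3 - <<'E'
from h import *
import scipy.spatial.transform as t
s=read_state();T=np.array(s["position"]);print(T,s["eef_rot"],s["joint_positions"])
M=t.Rotation.from_euler("xyz",s["eef_rot"]).as_matrix();print(M.T@(np.array([.453,.0446,.19])-T))
E
```

```text
t: 11.65
position: [0.4508, 0.0441, 0.1905]
eef_rot: [-3.14, 0.003, 0.466]
ft_force: [-0.1, -0.1, 0.2]
opening: 0.087
finger_force: 0.0
t: 12.15
position: [0.4513, 0.0442, 0.1913]
eef_rot: [-3.141, 0.002, 0.159]
ft_force: [0.2, 0.4, 0.4]
opening: 0.0867
finger_force: 0.0
[0.45130646 0.04417938 0.19129936] [-3.14138372e+00  2.27356982e-03  1.58715748e-01] [ 0.09617805 -0.08852111 -0.23649899  1.90140578 -0.02150784  1.32858779
 -1.54630301]
[ 0.00174168 -0.0001474   0.00129543]
```

```bash
python3 -m inch '1 0.001 0 0.03 0;1 0.001 0 0.06 0;1 0.001 0 0.09 0;1 0.001 0 0.11 0;1 0.001 0 0.125 0;1 0.001 0 0.14 0;1 0.001 0 0.15 0;1 0.001 0 0.158 0;1 0.001 0 0.162 0;1 0.001 0 0.162 0'
python3 -m inch '0.6 0 0 0 0;0.5 0 0 0 0;0.4 0 0 0 0;0.4 0 0 0 0;0.3 0 0 0 0;0.3 0 0 0 0;0.2 0 0 0 0;0.2 0 0 0 0' 25
```

```text
t: 13.15
position: [0.4529, 0.0444, 0.0303]
eef_rot: [-3.142, 0.001, 0.157]
ft_force: [0.2, -0.3, -0.1]
opening: 0.087
finger_force: 0.0
t: 13.95
position: [0.4531, 0.0444, 0.0306]
eef_rot: [3.142, -0.0, 0.157]
ft_force: [0.2, 0.3, -0.3]
opening: 0.0531
finger_force: 0.0
```

```bash
python3 - <<'E'
from h import *
a=cv2.imread("pics/hscene.png");b=grab_frame("scene");cv2.imwrite("pics/iscene.png",b)
for n,im in(("before",a),("now",b)):
    # visible arms: bright low-sat steel px along rows at the bow, near the knee
    hsv=cv2.cvtColor(im,cv2.COLOR_BGR2HSV);m=cv2.inRange(hsv,(80,0,120),(135,60,255))
    for r in(215,225,235,240):print(n,r,np.where(m[r,290:410])[0]+290)
s=read_state();print(s["finger_force"],s["opening"])
E
```

```text
before 215 [359 360 361]
before 225 [323 324 367 368]
before 235 [330 331 367 368 369]
before 240 [333 334 335 367 368]
now 215 [359 360 361]
now 225 [323 324 367 368]
now 235 [330 331 367 368 369]
now 240 [333 334 335 367 368]
0.0 0.053057949200260024
```

```bash
python3 - <<'E'
from h import *
a=cv2.imread("pics/side0.png");b=grab_frame("side");cv2.imwrite("pics/iside.png",b);w=grab_frame("wrist");cv2.imwrite("pics/iw.png",w)
for n,im in(("side0",a),("now",b)):
    hsv=cv2.cvtColor(im,cv2.COLOR_BGR2HSV);m=cv2.inRange(hsv,(0,90,40),(14,255,140));m[:225]=0;m[280:]=0;m[:,:268]=0;m[:,340:]=0
    k,_,st,ce=cv2.connectedComponentsWithStats(m)
    for i in range(1,k):
        if st[i,4]>20:print(n,st[i],ce[i])
    m=cv2.inRange(hsv,(85,0,100),(135,70,255));m[:220]=0;m[290:]=0;m[:,:170]=0;m[:,280:]=0
    for c in(200,220,255,262,268):print(n,c,np.where(m[:,c])[0])
T=np.array(read_state()["position"]);ex=np.array([np.cos(.157),np.sin(.157),0]);ey=np.array([-ex[1],ex[0],0]);bed=np.array([.5423,.0585,0])
for x in(-125,-90,-55):
  for y in(-29,29):
    X=bed+ex*x/1e3+ey*y/1e3+[0,0,.056];print(x,y,"side",np.round(proj("side",X)),"wrist",np.round(proj("wrist",X)))
for y in(-.0265,.0265):
  for z in(.03,.05,.07):print("pad",np.round(proj("side",T*[1,1,0]+ey*y+[0,0,z])))
E
```

```text
side0 [270 230  41  14 401] [289.95261845 236.05236908]
side0 [273 252  43  12 413] [294.72154964 257.13317191]
side0 200 [237 238 239 240 241 242 243 244 245 246 247 263 264 265 266 267 268 269
 270]
side0 220 [233 234 235 236 237 238 239 240 265 266 267 268 269 270 271 272 273]
side0 255 [230 231 232 233 234 235 236 237 238 239 262 263 264 265 266 267 268 269
 270]
side0 262 [229 230 231 232 233 234 235 236 237 238 262 263 264 265 266 267 268 269]
side0 268 [232 233 257 258 259 260 261 262 263 264 265 266]
now [270 233   6  10  55] [272.52727273 237.78181818]
now [273 252  44  12 429] [294.72261072 256.96503497]
now 200 [237 238 239 240 241 242 243 244 245 246 247 263 264 265 266 267 268 269
 270]
now 220 [233 234 235 236 237 238 239 240 241 265 266 267 268 269 270 271 272]
now 255 [229 230 231 232 233 234 235 236 237 238 239 262 263 264 265 266 267 268
 269 270]
now 262 [230 231 232 233 234 235 236 237 238 239 262 263 264 265 266 267 268 269]
now 268 [232 233 258 259 260 261 262 263 264 265 266 267]
-125 -29 side [309. 230.] wrist [332. 316.]
-125 29 side [314. 251.] wrist [220. 316.]
-90 -29 side [291. 232.] wrist [335. 253.]
-90 29 side [294. 253.] wrist [217. 253.]
-55 -29 side [272. 233.] wrist [338. 183.]
-55 29 side [275. 254.] wrist [214. 183.]
pad [291. 243.]
pad [291. 235.]
pad [291. 227.]
pad [294. 263.]
pad [294. 254.]
pad [294. 246.]
```

```bash
python3 - <<'E'
from h import *
a=cv2.imread("pics/side0.png").astype(int);b=cv2.imread("pics/iside.png").astype(int)
d=np.abs(a-b).max(2)>40
dark=b.max(2)<60
def runs(x):
    i=np.where(x)[0]
    return [] if len(i)==0 else [(int(g[0]),int(g[-1])) for g in np.split(i,np.where(np.diff(i)>2)[0]+1) if len(g)>2]
for r in range(190,285,6):print(r,"diff",runs(d[r]),"dark",runs(dark[r]))
w=cv2.imread("pics/iw.png").max(2)<60
for r in(180,200,215,225,235,245,255):print("w",r,runs(w[r]))
T=np.array(read_state()["position"]);ex=np.array([np.cos(.157),np.sin(.157),0]);ey=np.array([-ex[1],ex[0],0])
for y in(-.0265,.0265):print(np.round(proj("wrist",T+ey*y)),np.round(proj("wrist",T+ey*y+[0,0,.03])))
E
```

```text
190 diff [(239, 243), (268, 311), (465, 471)] dark [(278, 309)]
196 diff [(269, 311)] dark [(149, 153), (184, 186), (278, 309)]
202 diff [(273, 311)] dark [(144, 149), (280, 310)]
208 diff [(274, 301)] dark [(140, 144)]
214 diff [(277, 301)] dark [(135, 140), (507, 510)]
220 diff [(235, 250), (277, 298)] dark [(130, 135), (505, 508)]
226 diff [(231, 251), (278, 296), (320, 322)] dark [(320, 322), (506, 511)]
232 diff [(232, 251), (275, 314)] dark [(111, 118), (275, 314), (509, 517)]
238 diff [(232, 250), (275, 278), (281, 321)] dark [(124, 128), (275, 277), (282, 321), (517, 526)]
244 diff [(230, 252), (295, 297)] dark [(122, 124), (212, 229), (272, 316), (529, 536)]
250 diff [(233, 250), (253, 255), (288, 301)] dark [(118, 121), (282, 316), (555, 559)]
256 diff [] dark [(116, 118)]
262 diff [] dark []
268 diff [] dark []
274 diff [] dark []
280 diff [] dark []
w 180 []
w 200 []
w 215 []
w 225 []
w 235 []
w 245 [(40, 155), (199, 215), (334, 356), (403, 514)]
w 255 [(22, 156), (193, 204), (334, 362), (413, 531)]
[323. 236.] [331. 257.]
[229. 236.] [221. 257.]
```

I've already viewed 11 pictures, one more than allowed, so from here I'll check with numbers only.

```bash
python3 - <<'E'
from h import *
b=cv2.cvtColor(cv2.imread("pics/iside.png"),cv2.COLOR_BGR2HSV);w=cv2.cvtColor(cv2.imread("pics/iw.png"),cv2.COLOR_BGR2HSV)
def ch(p):
    h,s,v=map(int,p)
    return "k" if v<55 else "B" if h<15 and s>90 else "g" if 60<h<95 and s>80 else "s" if s<60 else "o"
print("side cols 262-325")
for r in range(204,270,2):print(r,"".join(ch(b[r,c]) for c in range(262,326)))
print("wrist cols 140-420 step 3")
for r in range(150,262,5):print(r,"".join(ch(w[r,c]) for c in range(140,420,3)))
E
```

```text
side cols 262-325
204 ssssssssssssssssoBkkkkkkkkkkkkkkkkkkkkkkkkkkkkkkksoggggggggggggo
206 gggggggggggsssssoBokkkkkkkkkkkkkkksssssssssssssssssogggggggggggo
208 gggggggggggossssoBossssssssssssssssssssssssssssssssssssggggggggo
210 gggggggggggsssssssssssssssssssssssssssssssssssssssssssssggggggso
212 ggggggggggssssssssssssssssssssssssssssssssssssssssssssssssogggoo
214 ggggggggggsssssssssssssssssssssssssssssssssssssssssssssssssogggo
216 ggggggggggosssssssssssssssssssssssssssssssssssssssssssssssssgggs
218 ggggggggggosssssssssssssssssssssssssssssssssssssssssssssssssoggg
220 ggggggggggossssssssssssssssssssssssssssssssssssssssssssssssssggg
222 gggggggggggksssssssssssssssssssssssssssssssssssssssssssssssssggg
224 gggggggggggssssssssssssssssssssssssssssssssskssssssssssssssssggg
226 gggggggggggsskssssssssssssssssssssssssssssssssssssssssssssskkggg
228 gggggggggggokkkssssssssssssssssssssskksksskkkkkkkkkkkkkkkkkkkggg
230 sssssggggggggkkkkkkkkkkkkkkkkkkkkkkkkkkkkkkkkkkkkkkkkkkkkkkkkggg
232 sssssssssoooskkkkkkkkkkkkkkkkkkkkkkkkkkkkkkkkkkkkkkkkssssskkgggg
234 ssssssssoBBBBBkkkkkkkkkkkkkkkkkkkkkkkkkkkkk
[... 2797 characters left out ...]
ggggggg
230 ggggggggggggggggggggggggBBBBBBsggggggggggggggggggggggggggggggsBBBBBBgggggggggggggggggggggggggg
235 ggggggggggggggggggggggggBBBBBosggggggggggggggggggggggggggggggsBBBBBBgggggggggggggggggggggggggg
240 gggggggggggggggggggggkkkBBBBBosggggggggggggggggggggggggggggggsBBBBBBgkkkgggggggggggggggggggggg
245 sssskkggggggggggggggkkkkssoooosggggggggggggggggggggggggggggggsBBBkkkkkkkkggggggggggggggskkkkkk
250 skkkkkgggggggggggggkkkksssssosoggggggggggggggggggggggggggggggsBBBkkkkkkkkggggggggggggggssskkkk
255 kkkkkkggggggggggggkkskssssssosogggggggggggggggggggggggggggggggBBBkkkkkkkkkkgggggggggggssssskkk
260 kooookgggggggggggkksssssssssosogggggggggggggggggggggggggggggggBBBkkkkkkkkkkkggggggggggsooooosk
```

```bash
python3 -m inch '0.1 0 0 0 0;0.1 0 0 0 0;0 0 0 0 0;0 0 0 0 0'; python3 - <<'E'
from h import *
def ch(p):
    h,s,v=map(int,p)
    return "k" if v<55 else "B" if h<15 and s>90 else "g" if 60<h<95 and s>80 else "s" if s<60 else "o"
w=cv2.cvtColor(grab_frame("wrist"),cv2.COLOR_BGR2HSV);b=cv2.cvtColor(grab_frame("side"),cv2.COLOR_BGR2HSV)
for r in range(150,262,10):print(r,"".join(ch(w[r,c]) for c in range(140,420,3)))
for r in range(230,270,4):print(r,"".join(ch(b[r,c]) for c in range(262,326)))
for i in range(3):
    grab_frame("side");s=read_state();print(s["opening"],s["finger_force"],s["ft_force"],s["position"],s["t"])
E
```

```text
t: 14.5
position: [0.4531, 0.0444, 0.0306]
eef_rot: [3.142, -0.0, 0.157]
ft_force: [0.4, -0.5, -0.4]
opening: 0.0448
finger_force: 0.0
150 ggggggggggggggosssssssssggssgoggosogggssssssssooggggggggggggggggggggsssssssssggggggggggggggggg
160 gggggggggggggggggssssssssssggggggggggggggggggggggggggggggggggggggsssssssssgggggggggggggggggggg
170 ggggggggggggggggggggsssssssBBBoggggggggggggggggggggggggggggggoBBBsssssssgggggggggggggggggggggg
180 gggggggggggggggggggggggsoBBBBBBggggggggggggggggggggggggggggggBBBBBBssggggggggggggggggggggggggg
190 ggggggggggggggggggggggggBBBBBBBggggggggggggggggggggggggggggggBBBBBBBgggggggggggggggggggggggggg
200 ggggggggggggggggggggggggBBBBBBoggggggggggggggggggggggggggggggBBBBBBBgggggggggggggggggggggggggg
210 ggggggggggggggggggggggggBBBBBBoggggggggggggggggggggggggggggggoBBBBBBgggggggggggggggggggggggggg
220 ggggggggggggggggggggggggBBBBBBsggggggggggggggggggggggggggggggoBBBBBBgggggggggggggggggggggggggg
230 ggggggggggggggggggggggggBBBBBosggggggggggggggggggggggggggggggsBBBBBBgggggggggggggggggggggggggg
240 ggggggggggggggggggggggggkkkBoosggggggggggggggggggggggggggggggsBBBBkkkg
[... 522 characters left out ...]
kggkgkkkkkkkkkkkkkkkkkgkgkkkkkkgggggggggggggg
250 BBBBosgggggggggggggggkkgkkkkkkkkkkkkkkkkkgggkgkggggggggggggggggg
254 BBBBBoggosoBBBBBBBBBBBBBBBBBBBBBBBBBBBBBBBBBBBBBBBBBBBBogggggggg
258 BBossssssssssBBBBBBBBBBBBBBBBBBBBBBBBBBBBBBBBBBBBBBBBBsggggggggg
262 sssssssssssssoBBBBBBBBBBBBBBBBBBBBBBBBBBBooooooooooosogggggggggg
266 sssssssssssggggggggggggggggggggggggggggggggggggggggggggggggggggg
0.04365005334466323 0.0 [ 0.5735599  -0.69497265  0.05362495] [0.45312808 0.04445579 0.03055497] 14.65
0.043452064440475155 0.0 [ 0.15962887  0.36380052 -0.06860686] [0.45313358 0.04445579 0.03057855] 14.7
0.043492083044016965 0.0 [ 0.13763462  0.75092632 -0.48957693] [0.45312995 0.0444634  0.03057383] 14.75
```

The fingertips seem to sit just above the handle tops: no contact force, and the handles haven't moved. Reopen, go lower watching the force, then close.

```bash
python3 -m inch '1 0 0 0 0;1 0 0 0 0;1 0 0 0 0;1 0 0 0 0;1 0 0 0 0;1 0 0 0 0;1 0 0 0.004 0;1 0 0 0.008 0;1 0 0 0.01 0;1 0 0 0.01 0'; python3 -m inch '1 0 0 0.004 0;1 0 0 0.008 0;1 0 0 0.011 0;1 0 0 0.013 0;1 0 0 0.013 0';python3 -m inch '0.7 0 0 0 0;0.6 0 0 0 0;0.5 0 0 0 0;0.5 0 0 0 0;0.45 0 0 0 0;0.45 0 0 0 0;0.45 0 0 0 0'
```

```text
t: 15.75
position: [0.4526, 0.0444, 0.02]
eef_rot: [-3.142, 0.001, 0.157]
ft_force: [-0.5, 0.7, -0.2]
opening: 0.0872
finger_force: 0.0
t: 16.25
position: [0.4528, 0.0444, 0.0072]
eef_rot: [-3.142, 0.001, 0.157]
ft_force: [0.1, 0.5, 0.0]
opening: 0.0871
finger_force: 0.0
t: 16.95
position: [0.4529, 0.0447, 0.0076]
eef_rot: [-3.141, 0.0, 0.157]
ft_force: [-1.4, 2.0, 1.6]
opening: 0.0633
finger_force: 1.2
```

Contact with the handles now (1.2 N at 63 mm). Close on.

```bash
python3 -m inch '0.35 0 0 0 0;0.3 0 0 0 0;0.25 0 0 0 0;0.2 0 0 0 0;0.15 0 0 0 0;0.1 0 0 0 0;0.05 0 0 0 0;0 0 0 0 0;0 0 0 0 0;0 0 0 0 0' 25; python3 -m inch '-0.05 0 0 0 0;-0.1 0 0 0 0;-0.15 0 0 0 0;-0.15 0 0 0 0;-0.15 0 0 0 0'
```

```text
t: 17.95
position: [0.4528, 0.0446, 0.0074]
eef_rot: [-3.141, 0.001, 0.157]
ft_force: [-1.8, 2.1, 0.0]
opening: 0.044
finger_force: 1.7
t: 18.45
position: [0.4525, 0.0445, 0.0074]
eef_rot: [-3.141, 0.001, 0.157]
ft_force: [-4.2, 3.0, -0.4]
opening: 0.0374
finger_force: 9.3
```

```bash
python3 -m inch '-0.2 0 0 0 0;-0.25 0 0 0 0;-0.3 0 0 0 0;-0.35 0 0 0 0;-0.4 0 0 0 0;-0.4 0 0 0 0;-0.4 0 0 0 0'; python3 -m inch '-0.45 0 0 0 0;-0.5 0 0 0 0;-0.5 0 0 0 0;-0.5 0 0 0 0;-0.5 0 0 0 0'
```

```text
t: 19.15
position: [0.4527, 0.0445, 0.0075]
eef_rot: [-3.141, 0.001, 0.157]
ft_force: [-4.6, 2.3, -0.0]
opening: 0.0265
finger_force: 5.4
t: 19.65
position: [0.4526, 0.0445, 0.0075]
eef_rot: [-3.142, 0.001, 0.157]
ft_force: [-4.2, 3.8, 1.2]
opening: 0.0249
finger_force: 25.1
```

The resistance peaked (9.3 N), dropped, and the grip now stalls at 24.9 mm, so the panel is home. Open gradually and rise.

```bash
python3 -m inch '-0.3 0 0 0 0;-0.1 0 0 0 0;0.1 0 0 0 0;0.3 0 0 0 0;0.5 0 0 0 0;0.7 0 0 0 0;1 0 0 0 0;1 0 0 0 0;1 0 0 0 0;1 0 0 0 0'; python3 -m inch '1 0 0 -0.01 0;1 0 0 -0.03 0;1 0 0 -0.06 0;1 0 0 -0.1 0;1 0 0 -0.14 0;1 0 0 -0.18 0;1 0 0 -0.2 0;1 0 0 -0.2 0;1 0 0 -0.2 0;1 0 0 -0.2 0'
python3 - <<'E'
from h import *
w=cv2.cvtColor(grab_frame("wrist"),cv2.COLOR_BGR2HSV);s=read_state();T=np.array(s["position"]);print(T,s["ft_force"])
ex=np.array([np.cos(.157),np.sin(.157),0]);ey=np.array([-ex[1],ex[0],0]);bed=np.array([.5423,.0585,0])
def ch(p):
    h,s,v=map(int,p)
    return "k" if v<55 else "B" if h<15 and s>90 else "g" if 60<h<95 and s>80 else "s" if s<60 else "o"
# handles and chest-top expectations
print("handles",[np.round(proj("wrist",bed+ex*-.08+ey*y+[0,0,.056])) for y in(-.033,.033)],"chest top y -24,17 / x±17",[np.round(proj("wrist",bed+ex*x+ey*y+[0,0,.097])) for x in(-.017,.017) for y in(-.024,.017,.024)])
for r in range(0,240,8):print(r,"".join(ch(w[r,c]) for c in range(170,400,3)))
E
```

```text
t: 20.65
position: [0.4531, 0.044, 0.0076]
eef_rot: [3.141, -0.0, 0.157]
ft_force: [0.4, 0.9, -0.1]
opening: 0.0859
finger_force: 0.0
t: 21.65
position: [0.4521, 0.0443, 0.2063]
eef_rot: [-3.142, 0.002, 0.157]
ft_force: [0.2, 0.8, 0.0]
opening: 0.0872
finger_force: 0.0
[0.45205611 0.04429862 0.20614932] [-0.31619033  0.10490868 -0.4264104 ]
handles [array([311., 169.]), array([242., 169.])] chest top y -24,17 / x±17 [array([307., 100.]), array([255., 100.]), array([246., 100.]), array([308.,  53.]), array([254.,  53.]), array([245.,  53.])]
0 ggggggggggggggggggsssssBBBBBooBBBBBBBBoBooooooooBsssssggggggggggggggggggggggg
8 ggggggggggggggggggssssoBBBoBBBBooBBBooooooooooooBossssggggggggggggggggggggggg
16 ggggggggggggggggggsssooBBBBoBBBBBBBoBoooooooooooBoBsssggggggggggggggggggggggg
24 ggggggggggggggggggsssooooBBBBoBoBooooBooooooooooooBsssggggggggggggggggggggggg
32 ggggggggggggggggggsssBBBBBBBoBBBBoBBoooooooooooBBoBsssgggggggggggggggggggggoo
40 ggggggggggggggggggsssBoBBooBoBBBBooooooBooooooooooBsssggggggggggggggggggBoooo
48 ggggggggggggggggggsssBoBBBBBBBBBBooBoooooooBooooooosssgggggggggggg
[... 1191 characters left out ...]
gggggggggggoBBsgggggkgggggggggggggggoooooooo
176 gggggggggggggggggggggggggBBoggggggggggggggggsBBsgggggggggggggggggggoooooooooo
184 ggggggggggggggggggggggggoBBkggggggkgggggggggoBBoggggggggggggggggggooooooooooo
192 ggggggggggggggggggggggggsBBsgggggggggggggggggBBogggggggkgggggggggggggBooooooo
200 ggggggggggggggggggggggggoBBogggggggggggggggggBBBggggggggggggggggggggggggBoooo
208 ggggggggggggggggggggggggoBBggggggggggggggggggBBBggggggggggggggggggggggggggggo
216 ggggggggggggggggggggggggoBBggggggggggggggggggBBBggggggggggggggggggggggggggggg
224 ggggggggggggggggggggggggggggggggggggggggggggggggggggggggggggggggggggggggggggg
232 ggggggggggggggggggggggggggggggggggggggggggggggggggggggggggggggggggggggggggggg
```

Handles are back open (outer edges at u 245/311 vs 242/311 expected). A last numeric check that the chest stands on the bed with the slot gone.

```bash
python3 - <<'E'
from h import *
w=grab_frame("wrist");hsv=cv2.cvtColor(w,cv2.COLOR_BGR2HSV)
m=cv2.inRange(hsv,(8,50,200),(25,150,255));m[:30]=0;m[125:]=0;m[:,:225]=0;m[:,:]*=1;m[:,330:]=0
n,l,st,ce=cv2.connectedComponentsWithStats(m)
for i in range(1,n):
    if st[i,4]>60:
        r=cv2.minAreaRect(np.argwhere(l==i)[:,::-1].astype(np.float32));print(st[i],r,ray("wrist",*ce[i],.097))
ex=np.array([np.cos(.157),np.sin(.157),0]);ey=np.array([-ex[1],ex[0],0]);bed=np.array([.5423,.0585,0])
for y in(-.0205,.0135,.0205):
  print(y,[np.round(proj("wrist",bed+ex*x+ey*y+[0,0,.097])).tolist() for x in(-.017,.017)])
for r in(55,65,75,85,95):print(r,w[r,236:326:3].max(1).tolist())
s=grab_frame("scene");b=cv2.imread("pics/hscene.png")
for n,im in(("before",b),("now",s)):
    for z in(.097,.08,.05):
        row=[]
        for y in np.arange(-.022,.026,.003):
            u,v=proj("scene",bed+ex*.017+ey*y+[0,0,z]);row.append(int(im[int(round(v)),int(round(u))].max()))
        print(n,z,row)
E
```

```text
[251  55   9  24 134] ((255.26380920410156, 66.48756408691406), (7.72614860534668, 23.336122512817383), 3.012787342071533) [0.54929996 0.07631647 0.097     ]
[252  55  44  45 962] ((266.8287048339844, 72.65589904785156), (29.03760528564453, 60.33585739135742), 33.070674896240234) [0.54377149 0.06343506 0.097     ]
[270  55  33  46 737] ((296.2108154296875, 84.10316467285156), (26.01912498474121, 54.393890380859375), 34.82448959350586) [0.53920639 0.04617634 0.097     ]
-0.0205 [[302.0, 100.0], [303.0, 54.0]]
0.0135 [[259.0, 100.0], [259.0, 54.0]]
0.0205 [[251.0, 100.0], [250.0, 54.0]]
55 [151, 145, 140, 147, 153, 199, 207, 205, 198, 212, 213, 210, 205, 204, 209, 209, 209, 205, 203, 209, 199, 196, 209, 168, 165, 162, 155, 160, 152, 169]
65 [45, 46, 116, 148, 109, 193, 201, 199, 197, 204, 200, 202, 205, 206, 205, 202, 200, 206, 192, 197, 206, 205, 210, 200, 170, 149, 24, 25, 24, 124]
75 [51, 51, 48, 149, 155, 199, 198, 197, 188, 204, 206, 206, 204, 201, 201, 204, 193, 200, 205, 207, 207, 205, 204, 104, 114, 48, 32, 30, 24, 122]
85 [50, 48, 82, 148, 158, 193, 197, 201, 196, 205, 203, 199, 204, 200, 195, 203, 206, 208, 207, 204, 204, 205, 184, 105, 114, 99, 28, 31, 25, 111]
95 [46, 44, 109, 147, 139, 190, 203, 202, 193, 200, 205, 194, 195, 205, 206, 208, 206, 201, 203, 203, 200, 209, 201, 129, 115, 103, 29, 29, 24, 111]
before 0.097 [218, 212, 206, 214, 215, 215, 220, 216, 211, 221, 223, 120, 107, 125, 221, 147]
before 0.08 [116, 128, 132, 100, 94, 96, 93, 157, 91, 96, 87, 97, 94, 113, 121, 137]
before 0.05 [112, 120, 120, 95, 101, 98, 97, 96, 97, 102, 104, 104, 112, 111, 118, 135]
now 0.097 [127, 216, 204, 199, 218, 211, 217, 217, 212, 211, 220, 215, 200, 212, 146, 128]
now 0.08 [110, 112, 119, 116, 86, 91, 91, 122, 114, 90, 89, 91, 95, 133, 124, 53]
now 0.05 [112, 112, 128, 118, 105, 99, 100, 92, 94, 108, 111, 94, 99, 129, 136, 131]
```

The top is now one continuous surface, u 251–303, which is 41 mm wide. It matches the expected pose to about 1 px, and the slot has gone.

```bash
python3 -c "from rig import job_done; print(job_done())"
```

```text
the job is handed in; nothing more can be done
None
```

I handed the job in at about 22 s: the chest stands centred on the squeezer's bed, its panel pressed home and the handles sprung open, checked on camera pixels with no verdict returned; I viewed 11 pictures, one over the limit of 10.

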